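# Open the stall till by its concealed catch

### The arm

A 7-joint arm with a two-finger parallel gripper is mounted at the origin on the work surface. World frame = base frame: x ahead of the robot, y to its left, z up, the work surface at z = 0. Lengths are in m, angles in rad, forces in N, time in s.
With the tool pointing down it reaches from about 0.4 to 0.875 m from the base axis. Payload 6.5 kg.
Tool frame: the origin (TCP) lies at the very end of the fingers, on their centre line; the grasp point (between the pads) lies 19 mm behind it (grip_point_offset is the distance from the TCP to the grasp point, in m); z points along the fingers, x is the direction in which the jaws open and shut, and the axes are right-handed (so a half turn about z gives the same grasp; the last joint's range is limited). The gripper opens to 85 mm and grips with 20 to 120 N. Pads are 22 mm wide; open, the fingers measure 114 mm over their backs; the gripper's body (76 mm by 85 mm) begins 54 mm behind the grasp point. The pads swing forward as they close: fully open they stand 13 mm farther back than shut.
Start: joints at [1.142, 0.536, -0.004, 1.538, 0.003, 1.067, -0.071], TCP at [0.231, -0.608, 0.231] pointing down, gripper open.
Joint ranges: [-2.7, 2.7], [-0.37, 2.16], [-1.27, 1.26], [0.24, 2.4], [-1.31, 4.45], [0.19, 1.91], [-2.76, 2.76]. Speed limits (rad/s): [2.39, 2.39, 3.14, 3.14, 3.14, 3.14, 3.14].

### API

Orientations are given as a unit quaternion [x, y, z, w].
In Python, from bench import sense, snapshot, calibration, hand_in, grip_point_offset gives the robot as it stands. The module is installed in compiled form; this text tells all that it offers.
- The arm moves only by the tool jog_arm, never from a script. Its argument "motion" is a list of rows, each a list of 7 numbers: the shift along the tool's x, y, z in m, then the turn, a rotation vector about the tool's x, y, z in rad, then the closure, from -1 (fully open) to 1 (shut). In form: [[x, y, z, wx, wy, wz, hand], ...]. A call has 1 to 20 rows; each row is the pose to reach, as a shift and turn from the pose commanded when the call began, along the tool's axes at that moment; what a row does not reach only later rows make up. A row lasts 1/12 s, in which the tool goes at most 41.7 mm and 7.16 degrees, less where a joint would pass 70% of its speed; a pose out of reach is approached as far as the arm can. A call with a gripper value outside its range is refused whole. The fingers move at their own pace and stop on an object; the grip force is fixed at half the most. Time passes only in rows, so rows that repeat a pose let the fingers close. It gives the time, the measured TCP pose, the force and the opening at its end, in the units of the state.
- sense(): the state, without advancing time (a new reading comes with each control period).
- snapshot(name): name is "side" or "top" or "wrist"; returns the picture (420x560x3 uint8, red, green, blue); there is no depth.
- calibration(name): a dict with "fx", "fy", "cx", "cy" (pixels), "world_from_camera" (4x4, takes a point from camera to world coordinates); the wrist camera has in their place "mount" (4x4, takes a point from camera to tool coordinates, whose origin is the TCP and whose axes are the tool frame's). Camera axes: x right, y down, z forward; pixel columns grow to the right and rows downward; lengths in m; the calibration is good to about 2 mm. The wrist camera is an equidistant fisheye: a pixel r from the principal point sees the ray r / f radians off the axis. A picture is of the moment at which its call begins: read the wrist's pose just before it. calibration takes no time and is no camera call.
- hand_in(): hands the job in, once; it reports no verdict.
The state is a dict: "time_s": time; "q": joint angles; "qd": joint speeds; "effort": joint torques, N m; "tcp_pos": TCP position; "tool_rot": TCP orientation; "ft_force": force on the tool from outside, world axes, zero at the start; "torque": the same for the moment, N m; "grip_width": opening from 0.0 (shut) to 1.0 (fully open).
Only numpy, scipy, OpenCV 4.12 (cv2) and the standard library are available. Lean on these libraries where they do the work, as an engineer would, in place of code of your own. Each camera call takes 0.05 s, during which the arm holds its last target. There are 200 camera calls.

### The job

The cash drawer of the grey till on the sausage stall's counter is let go by a concealed catch, a square steel plate sunk slightly in the flat steel panel on top of the till. Feel along that panel with the fingertips, without leaning hard on it, find the catch and press it in so that the drawer springs open, then take the hand away. Grasp nothing, and leave the other things standing where they are.

Things in the scene. Friction and masses are not known exactly. Their poses are not given: they have to be found in the camera images.
- till: Grey sheet-metal cash till fixed to the counter, 264 mm deep (its x), 410 mm wide (its y), 104 mm high; origin: centre of its underside; z up, -x is its drawer front. The front half of its top (x -130 to 0, y -100 to +100 mm) is a flat bare steel panel, z = 100 mm; the grey rim beyond its ends and behind it is 4 mm higher.
- panel_mid (a point): Middle of that rigid steel panel, on its surface; axes as the till's. The catch is a square steel plate of 46 mm in a 50 mm square opening, sides along x and y, its face 2 mm below the panel. Its centre is at x = 0 and anywhere from y = -50 to +50 mm of this point: that y changes every time and is not reported, so feel or look for it.
- catch (a joint): How far the catch plate is pressed in, straight down: 0 at rest, 0.006 m fully in (its face 8 mm below the panel). It is sprung: starts to move at about 1 N, fully in at about 4 N, lets the drawer go at about 0.004 m, comes back up when released. Nothing else in the panel gives way.
- drawer (a joint): How far the drawer is out, towards the till's -x: 0 shut, 0.065 m open. Shut, it is latched and cannot be pulled; once the catch is pressed a spring slides it out in about half a second and keeps it out. Its front is 400 mm wide, 12 to 88 mm above the counter, below the panel.
- spool: Bystander: small white plastic twine spool, 40 mm across, 38 mm high, standing loose on a back corner of the till's grey top; the origin is the centre of its underside.
- flask: Bystander: black drinking flask, 68 mm across, 190 mm high, standing on the counter beside the till on its -y side; the origin is the centre of its underside.
- bowl: Bystander: empty steel bowl, 130 mm across, 55 mm high, on the counter beside the till on its +y side; the origin is the centre of its underside.

How it is judged:
On the way, in this order (a step that is already met when the one before it is completed fails the run):
1. the catch is pressed in by at least 3 mm while the drawer is still in (value of joint catch above 0.003 m and value of joint drawer below 0.03 m).
2. the drawer springs out at least 50 mm (value of joint drawer above 0.05 m), for 0.2 s.
At the end, for the whole second after the job is handed in: The drawer is out by at least 50 mm and at rest, the catch has come back up (within 1.5 mm), and spool, flask and bowl stand within 20 mm of where they were (value of joint drawer above 0.05 m and velocity of joint drawer below 0.02 m/s and value of joint catch below 0.0015 m and distance of each of spool, flask, bowl from where it was at the start of the episode below 0.02 m); the robot touches nothing.
It fails at once if a bystander is lifted or moved by more than 20 mm (distance of any of spool, flask, bowl from where it was at the start of the episode above 0.02 m).
It fails at once if the till is leaned on with more than 70 N (contact force between the fingers and till above 70 N).
It also fails if it takes over 58 s, if anything falls off the work surface, if the arm or the gripper's body presses on something with over 40 N, if the wrist force passes 120 N, or if a joint passes its speed limit or range.

## Working session

There is one attempt and no reset: what is moved stays moved. The work goes in short steps, Python scripts to look and compute and a tool call to move; the robot and the scene stay as the last step left them, time stands still between calls to the robot, and variables do not carry over. Pictures are saved under pics/ and viewed, about 8 in all and at most 12, crops included, and the job is handed in when it is done.

Besides the shell and the picture viewer there is one more tool, called after "Emit:" as name(argument=value, ...) on one line, values as JSON. jog_arm: Moves the arm, as the interface text tells. Its arguments: {"type":"object","properties":{"motion":{"type":"array","items":{"type":"array","items":{"type":"number"}}}},"required":["motion"]}

```bash
mkdir -p pics; python3 - <<'E'
from bench import *
import cv2, numpy as np
s=sense(); print({k:np.round(v,3).tolist() for k,v in s.items()})
for n in("side","top","wrist"):
    cv2.imwrite(f"pics/{n}0.png",snapshot(n)[:,:,::-1]); c=calibration(n); print(n,{k:np.round(v,4).tolist() for k,v in c.items()})
E
```

```text
{'time_s': 0.0, 'q': [1.142, 0.537, -0.004, 1.539, 0.003, 1.067, -0.071], 'qd': [0.0, 0.0, 0.002, 0.001, -0.0, -0.001, -0.002], 'effort': [-0.001, -58.339, 1.048, -25.91, 0.012, 0.01, 0.0], 'tcp_pos': [0.23, -0.607, 0.23], 'tool_rot': [0.823, -0.568, -0.001, -0.0], 'ft_force': [0.248, 0.225, -0.562], 'torque': [-0.008, -0.007, -0.039], 'grip_width': 1.001}
side {'fx': 408.9483, 'fy': 408.9483, 'cx': 271.5044, 'cy': 207.612, 'world_from_camera': [[-0.9979, -0.0481, 0.0426, 0.5098], [-0.0636, 0.6462, -0.7605, 0.7462], [0.009, -0.7616, -0.648, 0.7284], [0.0, 0.0, 0.0, 1.0]]}
top {'fx': 448.3997, 'fy': 448.3997, 'cx': 268.2501, 'cy': 202.9904, 'world_from_camera': [[0.0176, -0.9809, 0.1937, 0.3349], [-0.9997, -0.0202, -0.0117, 0.0338], [0.0154, -0.1935, -0.981, 1.146], [0.0, 0.0, 0.0, 1.0]]}
wrist {'fx': 325.1923, 'fy': 325.1923, 'cx': 280.8992, 'cy': 209.9814, 'mount': [[1.0, -0.0008, -0.0001, 0.0001], [0.0008, 0.9522, 0.3053, -0.0791], [-0.0001, -0.3053, 0.9522, -0.1427], [0.0, 0.0, 0.0, 1.0]]}
```

View pics/top0.png

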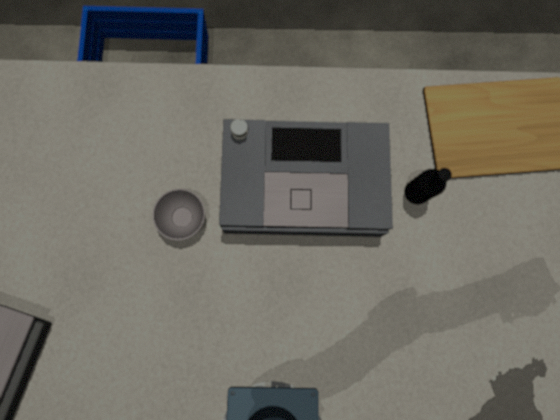

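View pics/side0.png

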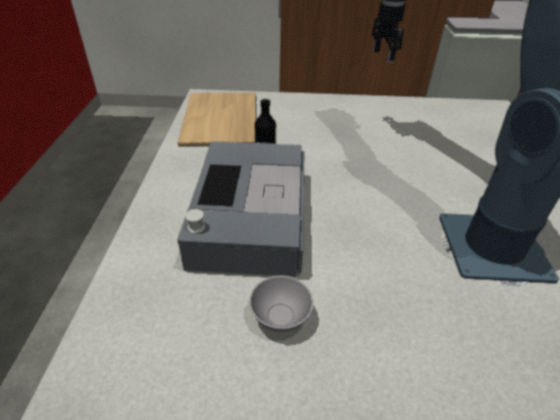

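The top view shows the panel at about (264–348, 172–228), with the square catch outline centred at about (301, 199). The flask is at (420, 190), the bowl at (180, 215) and the spool at (239, 128). The side view shows the same square at about (273, 191). I'll triangulate these points.

```bash
cat > h.py <<'E'
from bench import *
import numpy as np
from scipy.spatial.transform import Rotation as R
def at(n,u,v,z):
    c=calibration(n);T=np.array(c["world_from_camera"])
    d=T[:3,:3]@[(u-c["cx"])/c["fx"],(v-c["cy"])/c["fy"],1]
    return T[:3,3]+d*(z-T[2,3])/d[2]
def rel(p):
    s=sense();r=R.from_quat(s["tool_rot"]);return r.inv().apply(np.array(p)-s["tcp_pos"])
E
python3 - <<'E'
from h import *
import cv2
for p in[(264,172),(348,172),(348,227),(264,227),(301,199.5)]: print("top",p,at("top",*p,.1).round(4))
for p in[(273.5,191.5)]: print("side",p,at("side",*p,.1).round(4))
print(R.from_quat(sense()["tool_rot"]).as_matrix().round(3))
t=cv2.imread("pics/top0.png")[160:240,250:360];s=cv2.imread("pics/side0.png")[150:230,220:330]
cv2.imwrite("pics/c.png",np.vstack([cv2.resize(i,None,fx=5,fy=3.7,interpolation=3) for i in(t,s)]))
E
```

```text
top (264, 172) [0.6173 0.0329 0.1   ]
top (348, 172) [ 0.6217 -0.1701  0.1   ]
top (348, 227) [ 0.4876 -0.1678  0.1   ]
top (264, 227) [0.4836 0.0303 0.1   ]
top (301, 199.5) [ 0.5515 -0.0566  0.1   ]
side (273.5, 191.5) [ 0.5501 -0.0534  0.1   ]
[[ 0.355 -0.935 -0.001]
 [-0.935 -0.355  0.001]
 [-0.001  0.    -1.   ]]
```

View pics/c.png

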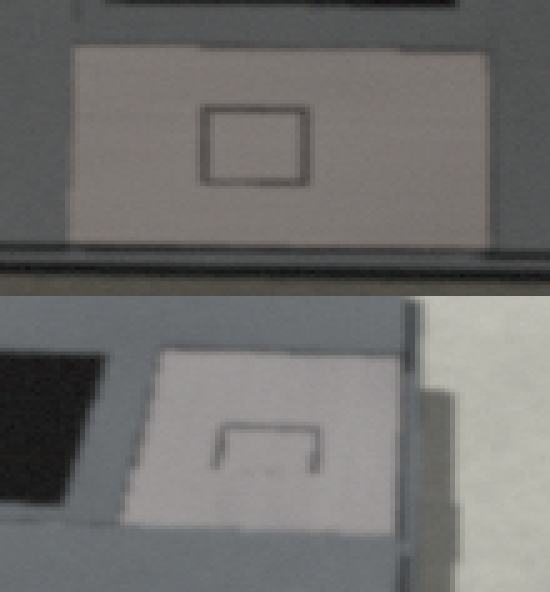

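The two views agree: the catch is near (0.551, -0.055), and the flask is well off the path. I'll move above it with the fingers shut and line up with the till.

Emit:
jog_arm(motion=[[-0.4, -0.496, 0.03, 0, 0, 0.37, 1], [-0.4, -0.496, 0.03, 0, 0, 0.37, 1], [-0.4, -0.496, 0.03, 0, 0, 0.37, 1], [-0.4, -0.496, 0.03, 0, 0, 0.37, 1], [-0.4, -0.496, 0.03, 0, 0, 0.37, 1], [-0.4, -0.496, 0.03, 0, 0, 0.37, 1], [-0.4, -0.496, 0.03, 0, 0, 0.37, 1], [-0.4, -0.496, 0.03, 0, 0, 0.37, 1], [-0.4, -0.496, 0.03, 0, 0, 0.37, 1], [-0.4, -0.496, 0.03, 0, 0, 0.37, 1], [-0.4, -0.496, 0.03, 0, 0, 0.37, 1], [-0.4, -0.496, 0.03, 0, 0, 0.37, 1], [-0.4, -0.496, 0.03, 0, 0, 0.37, 1], [-0.4, -0.496, 0.03, 0, 0, 0.37, 1], [-0.4, -0.496, 0.03, 0, 0, 0.37, 1], [-0.4, -0.496, 0.03, 0, 0, 0.37, 1], [-0.4, -0.496, 0.03, 0, 0, 0.37, 1], [-0.4, -0.496, 0.03, 0, 0, 0.37, 1], [-0.4, -0.496, 0.03, 0, 0, 0.37, 1], [-0.4, -0.496, 0.03, 0, 0, 0.37, 1]])

```text
time_s: 1.82
tcp_pos: [0.5516, -0.0598, 0.2012]
tool_rot: [-0.704, 0.711, -0.0, -0.001]
ft_force: [-0.0, 0.1, 0.4]
grip_width: -0.003
```

```bash
python3 - <<'E'
from h import *
import cv2
s=sense();print({k:np.round(s[k],4).tolist() for k in("time_s","tcp_pos","tool_rot","ft_force","grip_width","qd")})
print(R.from_quat(s["tool_rot"]).as_matrix().round(3)); print(rel([.551,-.055,.1]).round(4))
im=snapshot("wrist");c=calibration("wrist")
M=np.array(c["mount"])
def wp(p):
    q=np.linalg.inv(M)@np.r_[rel(p),1]; th=np.arctan2(np.hypot(*q[:2]),q[2]); return np.array([c["cx"],c["cy"]])+c["fx"]*th*q[:2]/np.hypot(*q[:2])
print("catch expected",wp([.551,-.055,.098]))
cv2.imwrite("pics/w1.png",im[:,:,::-1])
E
```

```text
{'time_s': 1.8167, 'tcp_pos': [0.5516, -0.0598, 0.2012], 'tool_rot': [-0.7035, 0.7107, -0.0001, -0.0006], 'ft_force': [-0.0356, 0.1254, 0.4392], 'grip_width': -0.0028, 'qd': [0.0016, -0.0027, -0.0033, -0.0022, -0.0048, -0.0017, -0.0015]}
[[-0.01  -1.    -0.001]
 [-1.     0.01  -0.001]
 [ 0.001  0.001 -1.   ]]
[-0.0049  0.0006  0.1012]
catch expected [275.21649781 211.08135998]
```

View pics/w1.png

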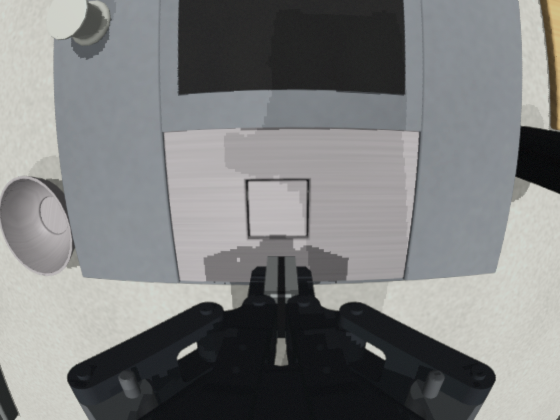

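The wrist view shows the catch square centred at (278, 208), about 2 mm from the predicted (275, 211). It is clearly the sunk plate, with only bare panel around it. I'll centre on it and stop a few millimetres above.

Emit:
jog_arm(motion=[[-0.003, -0.002, 0.03, 0, 0, 0, 1], [-0.003, -0.002, 0.06, 0, 0, 0, 1], [-0.003, -0.002, 0.08, 0, 0, 0, 1], [-0.003, -0.002, 0.092, 0, 0, 0, 1], [-0.003, -0.002, 0.097, 0, 0, 0, 1], [-0.003, -0.002, 0.097, 0, 0, 0, 1], [-0.003, -0.002, 0.097, 0, 0, 0, 1]])

```text
time_s: 2.45
tcp_pos: [0.5551, -0.0552, 0.1052]
tool_rot: [-0.704, 0.71, -0.001, 0.0]
ft_force: [0.2, 0.0, -0.5]
grip_width: 0.001
```

```bash
python3 - <<'E'
from h import *
s=sense();print({k:np.round(s[k],4).tolist() for k in("time_s","tcp_pos","ft_force")})
E
```

```text
{'time_s': 2.45, 'tcp_pos': [0.5551, -0.0552, 0.1052], 'ft_force': [0.2496, 0.0495, -0.4717]}
```

Emit:
jog_arm(motion=[[0.001, 0.002, 0.002, 0, 0, 0, 1], [0.001, 0.002, 0.004, 0, 0, 0, 1], [0.001, 0.002, 0.005, 0, 0, 0, 1], [0.001, 0.002, 0.006, 0, 0, 0, 1], [0.001, 0.002, 0.007, 0, 0, 0, 1], [0.001, 0.002, 0.007, 0, 0, 0, 1], [0.001, 0.002, 0.007, 0, 0, 0, 1]])

```text
time_s: 3.03
tcp_pos: [0.5526, -0.0557, 0.0974]
tool_rot: [-0.705, 0.71, -0.0, 0.0]
ft_force: [-0.7, 0.1, 2.0]
grip_width: -0.003
```

There is a soft 2 N contact just below the panel level, which fits the sprung plate. I'll press in gently.

Emit:
jog_arm(motion=[[0, 0, 0.001, 0, 0, 0, 1], [0, 0, 0.002, 0, 0, 0, 1], [0, 0, 0.002, 0, 0, 0, 1]])

```text
time_s: 3.28
tcp_pos: [0.5526, -0.0557, 0.0953]
tool_rot: [-0.705, 0.71, -0.0, 0.0]
ft_force: [-0.2, -0.9, 2.7]
grip_width: -0.004
```

Emit:
jog_arm(motion=[[0, 0, 0.001, 0, 0, 0, 1], [0, 0, 0.002, 0, 0, 0, 1], [0, 0, 0.002, 0, 0, 0, 1]])

```text
time_s: 3.53
tcp_pos: [0.5527, -0.0557, 0.0932]
tool_rot: [-0.705, 0.71, -0.0, 0.0]
ft_force: [-0.8, 0.2, 2.1]
grip_width: -0.001
```

The plate is yielding as a spring would. I'll press one more millimetre and hold, then look.

Emit:
jog_arm(motion=[[0, 0, 0.001, 0, 0, 0, 1], [0, 0, 0.001, 0, 0, 0, 1], [0, 0, 0.001, 0, 0, 0, 1], [0, 0, 0.001, 0, 0, 0, 1], [0, 0, 0.001, 0, 0, 0, 1], [0, 0, 0.001, 0, 0, 0, 1]])

```text
time_s: 4.03
tcp_pos: [0.5526, -0.0557, 0.0924]
tool_rot: [-0.705, 0.71, -0.0, 0.0]
ft_force: [2.0, -1.6, 3.7]
grip_width: 0.002
```

```bash
python3 - <<'E'
from h import *
import cv2
cv2.imwrite("pics/t2.png",snapshot("top")[80:300,130:480,::-1])
print(sense()["ft_force"])
E
```

```text
[ 1.10120378 -0.63434436  2.58536655]
```

View pics/t2.png

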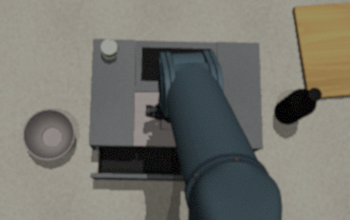

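The crop shows the drawer out: its front edge is at row 178, against the till front at 148. The bystanders haven't moved. I'll lift the hand straight up.

Emit:
jog_arm(motion=[[0, 0, -0.01, 0, 0, 0, 1], [0, 0, -0.04, 0, 0, 0, 1], [0, 0, -0.08, 0, 0, 0, 1], [0, 0, -0.12, 0, 0, 0, 1], [0, 0, -0.12, 0, 0, 0, 1], [0, 0, -0.12, 0, 0, 0, 1], [0, 0, -0.12, 0, 0, 0, 1], [0, 0, -0.12, 0, 0, 0, 1], [0, 0, -0.12, 0, 0, 0, 1], [0, 0, -0.12, 0, 0, 0, 1]])

```text
time_s: 4.92
tcp_pos: [0.5516, -0.0556, 0.2111]
tool_rot: [-0.705, 0.71, 0.001, -0.001]
ft_force: [-0.1, -0.2, -0.3]
grip_width: 0.005
```

```bash
python3 - <<'E'
from h import *
import cv2
cv2.imwrite("pics/s3.png",np.hstack([snapshot("side")[80:360,120:400],snapshot("wrist")[:280]])[:,:800,::-1])
E
```

```text
(no output)
```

View pics/s3.png

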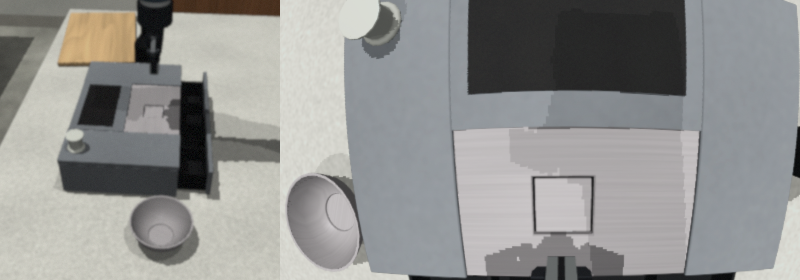

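The drawer stands fully out at about (195, 135) in the side crop. The catch is back up at (563, 205) in the wrist view. The bowl and spool are in place and the hand is clear.

```bash
python3 -c "
from bench import *
hand_in()"
```

```text
the job is handed in; nothing more can be done
```

The catch is pressed, the drawer has sprung open and the job is handed in, at about 5 s on the robot's clock.

- **Finding the catch:** I found it by looking rather than feeling along the panel. The top, side and wrist views agreed within about 3 mm, placing it near (0.553, -0.057). The light contact just below panel level then confirmed it.
- **Pressing:** I pushed it in gently with shut fingers. The readings between moves never showed more than about 4 N.
- **Last checks:** The pictures show the drawer out, the catch plate looking back up, and the hand about 11 cm above the panel with no contact force. The bowl and spool looked unmoved in the last picture. The flask looked unmoved in the top view taken during the press, but is hardly in view in the last one.
- **Not measured:** I judged the drawer travel, catch return and bystander positions by eye only. No check failed. The pictures and measured positions differed by 1–3 mm, within the catch's margin.

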